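# Stand the slope rack up and push it into the inspection stand

### The job

The little wire rack of vials is still leaning back on its slope, caps towards you. Push it upright so that it stands on its base, then push it along the bench into the bay of the inspection stand until it sits square against the stop, in front of the black and white panel. Only push it: its back feet stay on the bench and it must not go over, and leave everything else on the bench where it is.

Things in the scene. Friction and masses are not known exactly. Their poses are not given: they have to be found in the camera images.
- rack: Loose wire rack, 132 mm wide, with eight black-capped tan vials held fast in it (2 rows of 4), 0.4 to 0.75 kg. Origin: middle of the heel (rear foot corner), 3 mm above the bench leaning and standing. Upright: x forward to the stand, y left, z up. Rests leaning back 65 deg, z axis mostly towards the robot, or upright on its base. Turns over its heel; under about 45 deg lean it drops upright.
- cap_row (a point): On the rack (its frame: x 40.5, y 0, z 61 mm): level with the flat tops of the front row's caps, in the gap between its two middle caps. Caps 22 mm across, at x = 13.5 and 40.5, y = -45, -15, 15, 45; tops at z = 61 are the rack's highest part. While it leans, this row is the upper one, about 65 mm over the bench, and its caps can be pushed forward with nothing in the way. Axes as the rack's.
- rear_rod (a point): On the rack (its frame: x -4.5, y 0, z 14 mm): middle of the low rear cross rod, 6 mm thick, between the side frames (y = -63, +63). Standing, it is 17 mm over the bench and the rearmost part below the caps between the frames; pushed here the rack slides (bench friction 0.5 to 0.7), pushed near the caps it may tip. Each side frame is a 6 mm bar loop through x,z = 0,0; 54,0; 54,44; -20.5,44.
- stand: Fixed inspection stand, 178 mm wide. Origin on the bench below the middle of its stop face; x points into the stand, away from the robot to within 0.2 rad, y left, z up. The stop is the rubber-faced front of a grey base 24 mm high. Behind it, from x = 27 mm on, an upright panel, left half white, right half black, lamp bar on top, 150 mm high. In front of it the open bay between two guide rails.
- bay_home (a point): Where the rack's origin lies when the rack is home: on the stand's centre line, 57 mm before the stop (the rack's foremost surface is at x = 57 mm of its frame), 3 mm over the bench. Axes as the stand's. The steel guide rails, 21 mm high, are 142 mm apart inside (5 mm clear of the rack each side) from the stop to 60 mm before it, then flare to about 170 mm apart at 110 mm. Bare bench between.
- pen: red and white marker pen, 135 mm long, 16 mm thick, lying to the left of the rack; origin under its middle; loose, not to be disturbed
- tweezers: steel tweezers, 124 mm long, 10 mm high, lying to the right of the rack; origin under the middle; loose, not to be disturbed
- vial_tall: a single clear glass vial with a black cap, 28 mm across, 64 mm high, to the left of the stand; origin under its centre; loose, not to be disturbed
- vial_red: white vial with a red cap, 22 mm across, 50 mm high, at the left behind the stand; origin under its centre; loose, not to be disturbed
- brass_weight: brass weight, 22 mm across, 42 mm high, left of the work; origin under its centre; loose, not to be disturbed
- tape: roll of tape lying flat, 100 mm across, 25 mm high, near the front on the left; origin under its centre; loose, not to be disturbed

How it is judged (in metres and radians):
On the way, in this order (a step that is already met when the one before it is completed fails the run):
1. the rack stands upright on its base bars (angle between rack's own z axis and vertical below 0.06 rad and angular speed of rack below 0.3 rad/s), for 0.2 s.
2. the standing rack is pushed home against the stop (angle between rack's own z axis and vertical below 0.06 rad and x of rack in the frame of bay_home above -0.005 m and horizontal distance between rack and bay_home below 0.01 m), for 0.2 s.
At the end, for the whole second after the job is handed in: The rack stands upright (within 3 degrees) and still on the bench, in the bay between the guide rails, within 5 mm of touching the stop and square to it within 3.5 degrees (angle between rack's own z axis and vertical below 0.05 rad and x of rack in the frame of bay_home above -0.005 m and horizontal distance between rack and bay_home below 0.01 m and angle between the x axis of rack and the x axis of stand, either way round below 0.06 rad and height (world z) of rack below 0.006 m and linear speed of rack below 0.01 m/s).
It fails at once if the rack's heel comes more than 20 mm off the bench (lifted, carried or tipped over forwards) (height (world z) of rack above 0.023 m).
It fails at once if the rack is tipped further back than it leaned, or onto its side (angle between rack's own z axis and vertical above 1.35 rad).
It fails at once if another thing on the bench is moved more than 25 mm (distance of any of pen, tweezers, vial_tall, vial_red, brass_weight, tape from where it was at the start of the episode above 0.025 m).
It also fails if it takes over 51 s, if anything falls off the work surface, if the arm or the gripper's body presses on something with over 40 N, if the wrist force passes 120 N, or if a joint passes its speed limit or range.

### The arm

A 6-joint arm with a two-finger parallel gripper is mounted at the origin on a cart in front of the work surface, level with it; the furniture and walls round the work are solid. World frame = base frame: x ahead of the robot, y to its left, z up, the work surface at z = 0. Lengths are in m, angles in degrees, forces in N, time in s.
With the tool pointing down it reaches from about 0.4 to 0.825 m from the base axis. Payload 7 kg.
Tool frame: the origin (TCP) lies between the finger pads; the fingertips stand ctrl.nose_length ahead of it and the grasp point (between the pads) lies 2 mm behind it (ctrl.nose_length is the distance from the TCP to the fingertips, in m); z points along the fingers, y is the line along which they close (so a half turn about z gives the same grasp; the last joint's range is limited). The gripper opens to 88 mm and grips with 3 to 60 N. Pads are 19 mm wide; open, the fingers measure 130 mm over their backs; the gripper's body (78 mm by 193 mm) begins 47 mm behind the grasp point.
Start: joints at [-53.68, 20.546, 0.682, 0, -70.136, -16.507], TCP at [0.229, -0.635, 0.244] pointing down, gripper open.
Joint ranges: [-176.03, 176.03], [-82.01, 121.73], [-58.28, 71.71], [-173.87, 95.51], [-174.79, -0.11], [-173.66, 173.66]. Speed limits (degrees/s): [136.94, 136.94, 172.46, 180, 180, 180].

### API

Orientations are given as [roll, pitch, yaw] about the fixed x, y, z axes, in that order (R = Rz(yaw) Ry(pitch) Rx(roll)).
In Python, from plant import ctrl gives the robot as it stands.
- The arm moves only by the tool apply_moves, never from a script. Its argument "commands" is a list of rows, each a list of 3 entries, a list of its own where there are three numbers: the shift along the world's x, y, z in cm, then the turn about the world's z in rad, then the closure, from 0 (fully open) to 1 (shut). In form: [[[x, y, z], turn, jaw], ...]. A call has 1 to 20 rows; each row is the pose to reach, as a shift and turn from the pose commanded when the call began; what a row does not reach only later rows make up. A row lasts 1/12 s, in which the tool goes at most 41.7 mm and 7.16 degrees, less where a joint would pass 70% of its speed; a pose out of reach is approached as far as the arm can. A call with a gripper value outside its range is refused whole. The fingers move at their own pace and stop on an object; the grip force is fixed at half the most. Time passes only in rows, so rows that repeat a pose let the fingers close. It gives the time, the measured TCP pose, the force, the opening and the grip force at its end, in the units of the state.
- ctrl.get_obs(): the state, without advancing time (a new reading comes with each control period).
- ctrl.snapshot(name): name is "scene" or "top"; returns a dict with "img" (400x640x3 uint8, red, green, blue), "fx", "fy", "cx", "cy" (pixels), "T" (4x4, takes a point from camera to world coordinates). Camera axes: x right, y up, looking along -z (the intrinsics and any distortion apply to the point x, -y, -z); pixel columns grow to the right and rows downward; lengths in m; the calibration is good to about 2 mm. A picture is of the moment at which its call begins. There is no depth.
- ctrl.close_job(): hands the job in; it is judged then, once.
Trained networks look in a picture, given as the dict that the camera call returned (one of the last four; its "shot" number tells which), for a name from the list of things; names that differ only in an ending like _2 or _b are one class to them, and where a whole thing is asked for, a point or a joint stands for the part that bears it (a point fixed in the world has none). Each returns a list of dicts, best first, with "score" (0 to 1); they miss things now and then, are a little off and sometimes report something else, mostly with a low value. They report only what shows in the picture. A call takes as long as a camera call.
- ctrl.search_frame(picture, target): "at" ([column, row] in pixels, amid what is visible of it).
- ctrl.spot_point(picture, target): "at" ([column, row] in pixels: a listed point, or the origin of a listed thing).
The state is a dict: "clock": time; "joint_pos": joint angles; "qvel": joint speeds; "tau": joint torques, N m; "tool_pos": TCP position; "orientation": TCP orientation; "force": force on the tool from outside, world axes, zero at the start; "moment": the same for the moment, N m; "opening": finger opening in m; "gripper_force": force on a finger pad.
Only numpy, scipy, OpenCV 4.12 (cv2) and the standard library are available. Lean on these libraries where they do the work, as an engineer would, in place of code of your own. Each camera call takes 0.05 s, during which the arm holds its last target. There are 200 camera calls.

## Working session

There is one attempt and no reset: what is moved stays moved. The work goes in short steps, Python scripts to look and compute and a tool call to move; the robot and the scene stay as the last step left them, time stands still between calls to the robot, and variables do not carry over. Pictures are saved under pics/ and viewed, at most 10 in all, crops included, and the job is handed in when it is done.

Besides the shell and the picture viewer there is one more tool, called after ">>>" by a JSON object that holds its "op" and its "data", one argument or row to a line. apply_moves: Moves the arm, as the interface text tells. Its arguments: {"type":"object","properties":{"commands":{"type":"array"}},"required":["commands"]}

```bash
mkdir -p pics; cat > h.py <<'E'
import numpy as np, cv2
from plant import ctrl
def snap(n,save=None):
    s=ctrl.snapshot(n)
    if save: cv2.imwrite('pics/'+save,s['img'][:,:,::-1])
    return s
def at_z(s,px,z):
    T=np.array(s['T']); d=np.array([(px[0]-s['cx'])/s['fx'],-(px[1]-s['cy'])/s['fy'],-1.])
    d=T[:3,:3]@d; o=T[:3,3]; return (o+d*(z-o[2])/d[2])
def proj(s,p):
    T=np.array(s['T']); q=T[:3,:3].T@(np.array(p)-T[:3,3])
    return np.array([s['cx']+s['fx']*q[0]/-q[2], s['cy']+s['fy']*q[1]/q[2]])
E
python3 - <<'E'
from h import *
print(ctrl.get_obs(), ctrl.nose_length)
for c in ['scene','top']:
    s=snap(c,c+'0.png'); print(c,[k for k in s],s['fx'],s['cx'],s['cy'],np.round(s['T'],3).tolist(), s.get('dist'))
    for n,z in [('rack',.003),('cap_row',.063),('rear_rod',.01),('stand',0),('bay_home',.003),('pen',0),('tweezers',0),('vial_tall',0),('vial_red',0),('brass_weight',0),('tape',0)]:
        for r in ctrl.spot_point(s,n)[:2]: print(n,np.round(r['at'],1),round(r['score'],2),np.round(at_z(s,r['at'],z),3))
E
```

```text
{'clock': 0.0, 'joint_pos': array([-5.36814667e+01,  2.05894684e+01,  6.33671853e-01, -2.08322771e-02,
       -7.01355098e+01, -1.65069804e+01]), 'qvel': array([ 0.02543018,  0.03570788, -0.04310363, -0.04244852,  0.103782  ,
        0.02731443]), 'tau': array([-1.57304956e-03, -5.82706189e+01,  2.93056744e+01,  6.99699908e+00,
        6.69073634e-03, -1.86061334e-04]), 'tool_pos': array([ 0.22859983, -0.63461829,  0.24264185]), 'orientation': array([ 1.79906892e+02, -7.16903348e-03, -1.60195536e+02]), 'force': array([ 0.32877078, -0.14851063,  0.5826749 ]), 'moment': array([-0.02632623, -0.03769976, -0.00498414]), 'gripper_force': 0.0, 'opening': 0.08768524060780279} 0.017
scene ['img', 'fx', 'fy', 'cx', 'cy', 'T', 'shot'] 433.64825587361923 317.425882343668 199.145002337225 [[0.551, 0.357, -0.754, -0.121], [-0.834, 0.213, -0.509, -0.598], [-0.02, 0.909, 0.415, 0.466], [0.0, 0.0, 0.0, 1.0]] None
rack [305.6 254.8] 0.81 [ 0.483 -0.159  0.003]
rack [367.5 264.1] 0.58 [ 0.518 -0.28   0.003]
cap_row [299.9 236.4] 0.84 [ 0.453 -0.17   0.063]
cap_row [301.3 207.2] 0.57 [ 0.558 -0.098  0.0
[... 726 characters left out ...]
0.068, 0.519], [-1.0, -0.005, 0.016, -0.112], [0.015, 0.068, 0.998, 1.037], [0.0, 0.0, 0.0, 1.0]] None
rack [330.1 253.5] 0.85 [ 0.476 -0.162  0.003]
cap_row [336.7 271.4] 0.87 [ 0.439 -0.173  0.063]
rear_rod [333.5 258.8] 0.96 [ 0.464 -0.169  0.01 ]
stand [314.5 171.8] 0.84 [ 0.672 -0.126  0.   ]
pen [274.8 257.7] 0.72 [ 0.467 -0.031  0.   ]
tweezers [376.8 235.1] 0.66 [ 0.519 -0.274  0.   ]
vial_tall [269.8 175.6] 0.73 [ 0.663 -0.019  0.   ]
vial_red [266.5 162.3] 0.43 [ 0.696 -0.011  0.   ]
vial_red [332.2 255.2] 0.15 [ 0.472 -0.167  0.   ]
brass_weight [228.3 236. ] 0.49 [0.519 0.08  0.   ]
brass_weight [335.9 274.3] 0.25 [ 0.427 -0.175  0.   ]
tape [206.  274.8] 0.77 [0.428 0.132 0.   ]
```

```bash
python3 - <<'E'
import cv2
t=cv2.imread('pics/top0.png')[120:320,200:420]; cv2.imwrite('pics/top0c.png',cv2.resize(t,None,fx=3,fy=3,interpolation=cv2.INTER_CUBIC)[:600])
t=cv2.imread('pics/scene0.png')[150:300,200:400]; cv2.imwrite('pics/scene0c.png',cv2.resize(t,None,fx=4,fy=4,interpolation=cv2.INTER_CUBIC))
E
```

```text
(no output)
```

View pics/top0c.png

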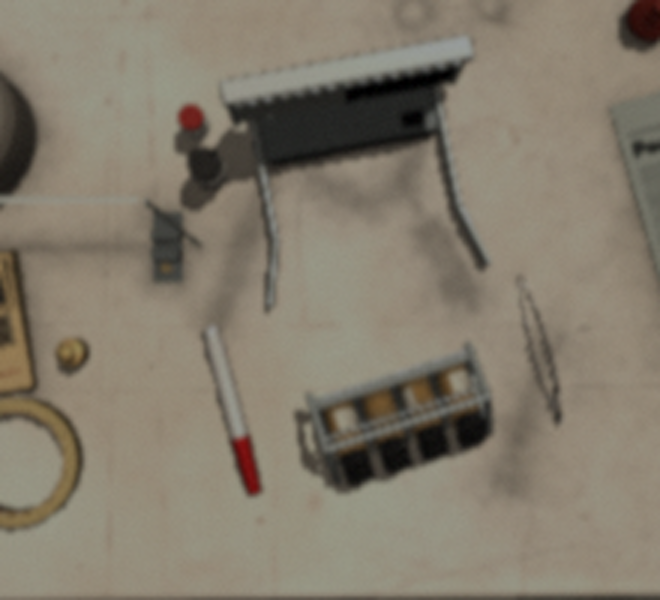

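View pics/scene0c.png

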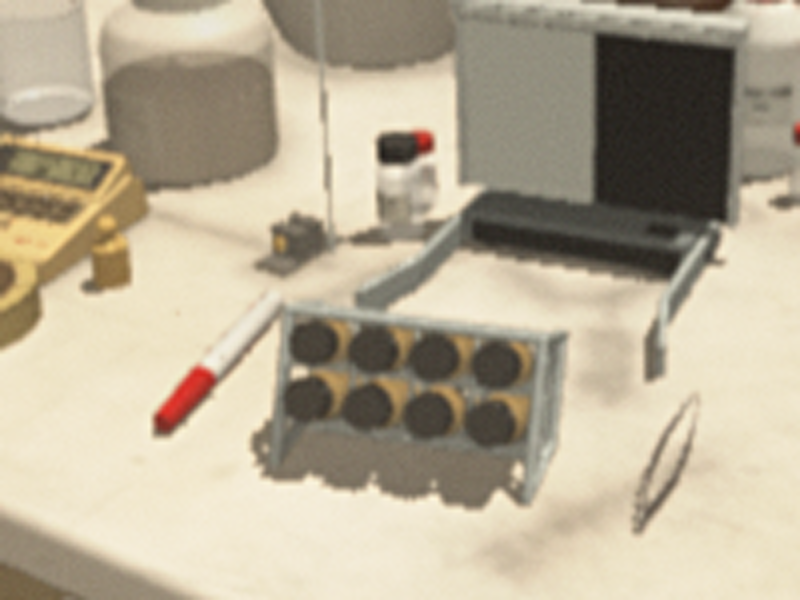

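```bash
cat > fit.py <<'E'
from h import *
from scipy.optimize import least_squares
def fit(obs,lean,x0):  # obs: (snap,pts local,pixels)
    def tr(p,P):
        c,s=np.cos(lean),np.sin(lean); P=np.array(P)
        f=P[:,0]*c-P[:,2]*s; h=P[:,0]*s+P[:,2]*c
        C,S=np.cos(p[2]),np.sin(p[2])
        return np.c_[p[0]+C*f-S*P[:,1],p[1]+S*f+C*P[:,1],h+p[3] if len(p)>3 else h+Z]
    def res(p): return np.concatenate([(np.array([proj(s,q) for q in tr(p,L)])-np.array(px)).ravel() for s,L,px in obs])
    Z=fit.Z
    r=least_squares(res,x0,loss='soft_l1',f_scale=1.5); return r.x,res(r.x).reshape(-1,2)
E
python3 - <<'E'
from fit import *
sc=snap('scene');tp=snap('top')
f4=lambda l:[(a/4+200,b/4+150) for a,b in l]; f3=lambda l:[(a/3+200,b/3+120) for a,b in l]
ys=[.045,.015,-.015,-.045]
caps=[(.0405,y,.061) for y in ys]+[(.0135,y,.061) for y in ys]
fit.Z=.003
cp=f4([(316,342),(374,346),(437,356),(502,363),(309,398),(370,405),(433,412),(497,420)])
tpp=[ctrl.spot_point(tp,n)[0]['at'] for n in('rack','cap_row','rear_rod')]
p,r=fit([(sc,caps,cp),(tp,[(0,0,0),(.0405,0,.061),(-.0045,0,.014)],tpp)],np.radians(65),[.47,-.16,.2])
print('rack',p,np.degrees(p[2]));print(np.round(r,1).tolist())
fit.Z=0
t=[(0,.071,0.01),(0,-.071,.01),(-.06,.0725,.021),(-.06,-.0725,.021),(-.11,.0865,.021),(-.11,-.0865,.021)]
p,r=fit([(tp,t,f3([(270,162),(437,135),(272,240),(457,205),(270,305),(485,265)])),
 (sc,[(.027,0,.024),(.027,.089,.024),(.027,-.089,.024)],f4([(598,207),(463,188),(738,222)]))],0,[.67,-.13,.15])
print('stand',p,np.degrees(p[2]));print(np.round(r,1).tolist())
E
```

```text
rack [ 0.48086046 -0.16425632  0.36795127] 21.082054822797925
[[-1.1, 0.5], [-0.2, 0.9], [-0.3, -0.2], [-0.7, -0.5], [-0.3, 0.8], [-0.2, 0.5], [-0.3, 0.3], [-0.5, -0.1], [-0.1, -1.5], [3.8, -5.3], [3.3, -1.2]]
stand [ 0.6766743  -0.13480217  0.15971337] 9.150902240449637
[[-1.2, 0.1], [1.8, -0.5], [1.4, -1.5], [0.5, 0.2], [-0.4, -1.1], [0.7, 0.1], [-1.6, 0.7], [-1.5, -0.2], [-0.8, 3.0]]
```

```bash
python3 - <<'E'
from fit import *
sc=snap('scene');tp=snap('top')
f4=lambda l:[(a/4+200,b/4+150) for a,b in l]; f3=lambda l:[(a/3+200,b/3+120) for a,b in l]
ys=[.045,.015,-.015,-.045]
caps=[(.0405,y,.061) for y in ys]+[(.0135,y,.061) for y in ys]
cp=f4([(316,342),(374,346),(437,356),(502,363),(309,398),(370,405),(433,412),(497,420)])
fit.Z=.003
T=(tp,[(.054,.063,0),(.054,-.063,0),(.054,.063,.044),(.054,-.063,.044),(.0405,0,.061)],f3([(312,398),(468,350),(326,448),(488,398),(410,454)]))
for o in ([(sc,caps,cp),T],[T],[(sc,caps,cp)]):
  for l in (60,65,70):
    p,r=fit(o,np.radians(l),[.47,-.16,.25]); print(l,np.round(p,3),round(np.degrees(p[2]),1),np.abs(r).mean().round(2),np.round(r[-5:],1).tolist())
p=[.48,-.164,.29]
# overlay of best fit on both views
from math import *
p,_=fit([(sc,caps,cp),T],radians(65),[.47,-.16,.25])
def W(p,P,l):
    c,s=cos(l),sin(l);f=P[0]*c-P[2]*s;h=P[0]*s+P[2]*c+.003
    return [p[0]+cos(p[2])*f-sin(p[2])*P[1],p[1]+sin(p[2])*f+cos(p[2])*P[1],h]
out=[]
for s,(x,y,w,h) in ((tp,(280,200,100,100)),(sc,(250,210,100,75))):
    k=600//h if h==100 else 6
    im=cv2.resize(s['img'][y:y+h,x:x+w,::-1],None,fx=4,fy=4,interpolation=cv2.INTER_CUBIC)
    pt=lambda P:tuple(int(v) for v in ((proj(s,W(p,P,radians(65)))-[x,y]+.5)*4))
    for sy in(.063,-.063):
        q=[(0,sy,0),(.054,sy,0),(.054,sy,.044),(-.0205,sy,.044)]
        for i in range(4): cv2.line(im,pt(q[i]),pt(q[(i+1)%4]),(0,255,0),1)
    for c in caps: cv2.circle(im,pt(c),3,(0,0,255),-1)
    out.append(cv2.copyMakeBorder(im,0,400-im.shape[0],0,0,cv2.BORDER_CONSTANT))
cv2.imwrite('pics/ov.png',np.hstack(out))
E
```

```text
60 [ 0.474 -0.17   0.322] 18.4 0.75 [[0.5, 0.5], [1.0, -1.5], [1.3, 0.6], [1.1, -1.2], [3.3, -1.5]]
65 [ 0.481 -0.167  0.322] 18.4 0.78 [[-0.4, -0.8], [0.2, -2.8], [0.6, -0.0], [0.4, -1.8], [2.5, -2.4]]
70 [ 0.488 -0.164  0.315] 18.0 1.2 [[-1.1, -2.3], [-0.3, -3.9], [-0.0, -0.9], [-0.2, -2.3], [1.7, -3.3]]
60 [ 0.472 -0.167  0.285] 16.3 0.49 [[-0.8, -0.0], [0.4, -0.1], [-0.6, 0.3], [-0.2, 0.5], [1.4, -0.7]]
65 [ 0.477 -0.165  0.286] 16.4 0.61 [[-0.9, -0.4], [0.4, -0.4], [-0.5, 0.7], [-0.1, 0.8], [1.4, -0.6]]
70 [ 0.482 -0.164  0.286] 16.4 0.72 [[-1.0, -0.6], [0.4, -0.7], [-0.4, 1.0], [-0.1, 1.1], [1.3, -0.6]]
60 [ 0.473 -0.171  0.334] 19.1 0.26 [[0.0, -0.4], [-0.1, 0.1], [-0.0, 0.2], [-0.2, 0.3], [-0.3, 0.2]]
65 [ 0.483 -0.166  0.334] 19.1 0.24 [[-0.3, -0.3], [0.3, 0.1], [0.2, 0.1], [-0.1, 0.2], [-0.4, 0.0]]
70 [ 0.492 -0.16   0.336] 19.3 0.26 [[-0.7, -0.2], [0.7, -0.0], [0.5, 0.0], [0.0, 0.0], [-0.4, -0.1]]
```

View pics/ov.png

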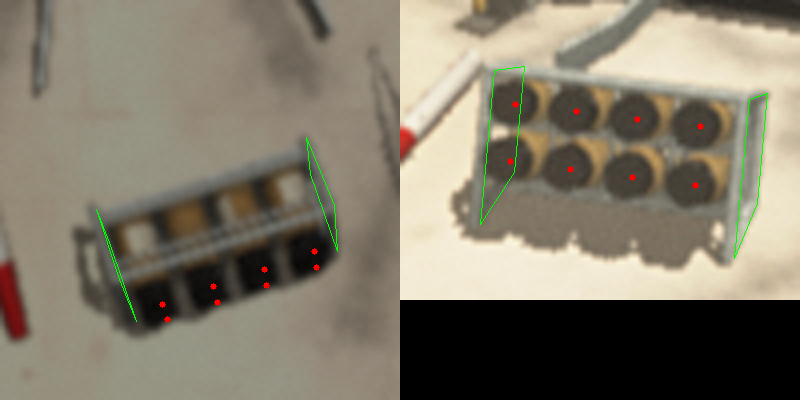

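>>> {"op": "apply_moves", "data": {
  "commands": [
    [[3,7.5,0],-0.05,0.43],
    [[6,15,0],-0.05,0.43],
    [[9,23,0],-0.05,0.43],
    [[12,30,0],-0.05,0.43],
    [[15,37.5,0],-0.05,0.43],
    [[17.5,44.6,0],-0.05,0.43],
    [[17.5,44.6,0],-0.05,0.43],
    [[17.5,44.6,0],-0.05,0.43],
    [[17.5,44.6,0],-0.05,0.43],
    [[17.5,44.6,0],-0.05,0.43],
    [[17.5,44.6,0],-0.05,0.43],
    [[17.5,44.6,0],-0.05,0.43],
    [[17.5,44.6,-3],-0.05,0.43],
    [[17.5,44.6,-6],-0.05,0.43],
    [[17.5,44.6,-9],-0.05,0.43],
    [[17.5,44.6,-12],-0.05,0.43],
    [[17.5,44.6,-15],-0.05,0.43],
    [[17.5,44.6,-16.9],-0.05,0.43],
    [[17.5,44.6,-16.9],-0.05,0.43],
    [[17.5,44.6,-16.9],-0.05,0.43]
  ]
}}

```text
clock: 3.22
tool_pos: [0.4034, -0.1891, 0.0743]
orientation: [180.0, -0.1, -163.0]
force: [0.2, 0.0, 0.0]
opening: 0.0499
gripper_force: 0.0
```

```bash
python3 - <<'E'
from h import *
o=ctrl.get_obs(); print(o['clock'],o['tool_pos'],o['orientation'],o['opening'],o['force'])
t=snap('top')['img'][170:320,240:440,::-1]; s=snap('scene')['img'][170:320,200:400,::-1]
cv2.imwrite('pics/a.png',np.hstack([cv2.resize(i,None,fx=2,fy=2,interpolation=cv2.INTER_CUBIC) for i in(t,s)]))
E
```

```text
3.2167 [ 0.40341531 -0.18912297  0.07434896] [ 1.79977915e+02 -1.25227034e-01 -1.63033689e+02] 0.04994987777513581 [0.22656804 0.03435881 0.02353433]
```

View pics/a.png

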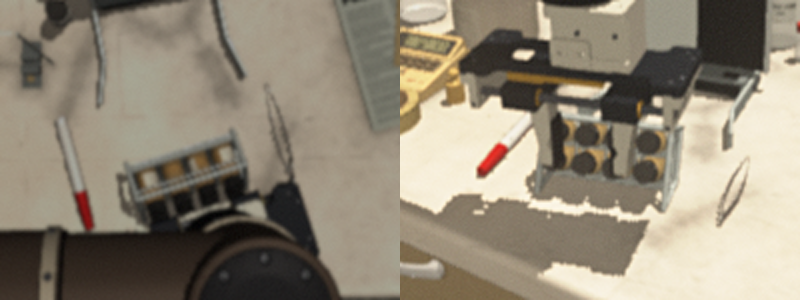

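>>> {"op": "apply_moves", "data": {
  "commands": [
    [[0.96,0.29,0],0,0.43],
    [[1.72,0.53,0],0,0.43],
    [[2.1,0.64,0],0,0.43],
    [[2.39,0.73,0],0,0.43],
    [[2.68,0.82,0.1],0,0.43],
    [[2.96,0.91,0.25],0,0.43],
    [[3.25,0.99,0.4],0,0.43],
    [[3.54,1.08,0.55],0,0.43],
    [[3.82,1.17,0.7],0,0.43],
    [[4.02,1.23,0.8],0,0.43],
    [[4.21,1.28,0.9],0,0.43],
    [[4.4,1.34,1.0],0,0.43],
    [[4.59,1.4,1.1],0,0.43],
    [[4.78,1.46,1.2],0,0.43],
    [[4.78,1.46,1.2],0,0.43],
    [[4.78,1.46,1.2],0,0.43],
    [[4.78,1.46,1.2],0,0.43]
  ]
}}

```text
clock: 4.73
tool_pos: [0.4515, -0.1744, 0.0865]
orientation: [180.0, -0.0, -163.1]
force: [0.3, 0.2, 0.8]
opening: 0.05
gripper_force: 0.0
```

```bash
python3 - <<'E'
from h import *
t=snap('top')['img'][170:320,240:440,::-1]; s=snap('scene')['img'][170:320,200:400,::-1]
cv2.imwrite('pics/b.png',np.hstack([cv2.resize(i,None,fx=2,fy=2,interpolation=cv2.INTER_CUBIC) for i in(t,s)]))
E
```

```text
(no output)
```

View pics/b.png

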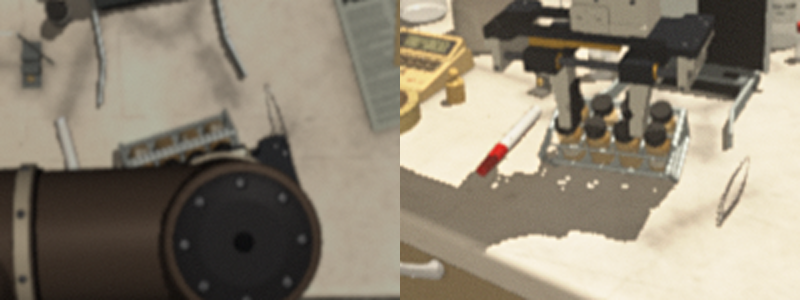

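The rack has come up partly or wholly (caps now face up in the right half, about 600–650, 105–135). I push a bit further, then back away to see.

>>> {"op": "apply_moves", "data": {
  "commands": [
    [[0.19,0.06,0.1],0,0.43],
    [[0.38,0.12,0.2],0,0.43],
    [[0.57,0.17,0.2],0,0.43],
    [[0.76,0.23,0.3],0,0.43],
    [[0.76,0.23,0.3],0,0.43],
    [[0.76,0.23,0.3],0,0.43]
  ]
}}

```text
clock: 5.33
tool_pos: [0.4593, -0.1721, 0.0896]
orientation: [180.0, 0.0, -163.1]
force: [-0.6, 0.1, 0.9]
opening: 0.0496
gripper_force: 0.0
```

```bash
python3 - <<'E'
from h import *
s=snap('scene');
for n in('rack','cap_row'): print(n,ctrl.spot_point(s,n)[:2])
s=s['img'][190:290,240:390,::-1]
cv2.imwrite('pics/c.png',cv2.resize(s,None,fx=4,fy=4,interpolation=cv2.INTER_CUBIC))
E
```

```text
rack [{'at': [305.9, 251.8], 'score': 0.7}]
cap_row [{'at': [306.0, 248.9], 'score': 0.65}, {'at': [313.6, 216.6], 'score': 0.59}]
```

View pics/c.png

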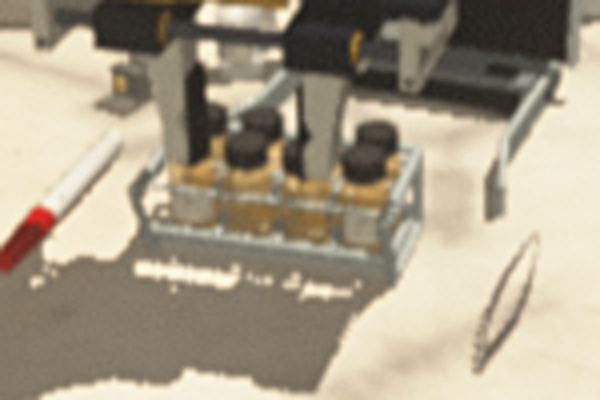

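The rack is upright (rear base bar at about 150–390, 235–260 in the crop). Clear away for a clean measurement.

>>> {"op": "apply_moves", "data": {
  "commands": [
    [[-2.5,-0.8,0],0,0.43],
    [[-5.3,-1.6,0],0,0.43],
    [[-5.3,-1.6,4],0,0.43],
    [[-5.3,-1.6,8],0,0.43],
    [[-5.3,-1.6,12],0,0.43],
    [[-5.3,-5.6,13],0,0.43],
    [[-5.3,-9.6,13],0,0.43],
    [[-5.3,-13.6,13],0,0.43],
    [[-5.3,-17.6,13],0,0.43],
    [[-5.3,-21.6,13],0,0.43],
    [[-5.3,-25.6,13],0,0.43],
    [[-5.3,-27.6,13],0,0.43],
    [[-5.3,-27.6,13],0,0.43]
  ]
}}

```text
clock: 6.57
tool_pos: [0.4054, -0.4518, 0.2183]
orientation: [180.0, -0.1, -163.2]
force: [0.2, -0.6, 0.1]
opening: 0.0502
gripper_force: 0.0
```

```bash
python3 - <<'E'
from h import *
tp=snap('top')
for n,z in [('rack',.003),('cap_row',.064),('rear_rod',.017),('stand',0),('bay_home',.003)]:
    for r in ctrl.spot_point(tp,n)[:1]: print(n,np.round(r['at'],1),round(r['score'],2),np.round(at_z(tp,r['at'],z),3))
cv2.imwrite('pics/d.png',cv2.resize(tp['img'][150:270,270:410,::-1],None,fx=5,fy=5,interpolation=cv2.INTER_CUBIC))
E
```

```text
rack [333.  253.8] 0.67 [ 0.475 -0.169  0.003]
cap_row [324.3 233.8] 0.62 [ 0.523 -0.146  0.064]
rear_rod [331.1 251. ] 0.83 [ 0.483 -0.164  0.017]
stand [316.3 170.5] 0.68 [ 0.675 -0.13   0.   ]
```

View pics/d.png

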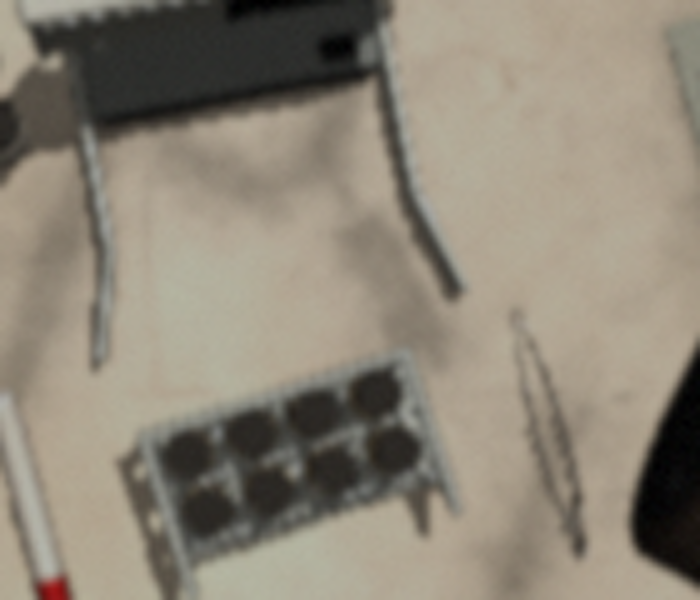

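```bash
cat > pose.py <<'E'
from fit import *
ys=[.045,.015,-.015,-.045]
CAPS=[(.0405,y,.061) for y in ys]+[(.0135,y,.061) for y in ys]
E
python3 - <<'E'
from pose import *
tp=snap('top'); f=lambda l:[(a/5+269.6,b/5+149.6) for a,b in l]
fit.Z=.003
p,r=fit([(tp,CAPS,f([(189,453),(251,433),(314,413),(377,392),(207,511),(269,490),(332,470),(395,448)]))],0,[.48,-.16,.3])
print('rack',p,np.degrees(p[2]),np.round(r,1).tolist())
fit.Z=0
t=[(-.06,.0725,.021),(-.06,-.0725,.021),(-.11,.0865,.021),(-.11,-.0865,.021),(0,.071,.002),(0,-.071,.002)]
q,r=fit([(tp,t,f([(107,245),(410,195),(98,362),(458,292),(97,124),(375,78)]))],0,[.67,-.13,.15])
print('stand',q,np.degrees(q[2]),np.round(r,1).tolist())
# rack in stand frame
d=p[:2]-q[:2];c,s=np.cos(q[2]),np.sin(q[2]); print('rack in stand',c*d[0]+s*d[1],-s*d[0]+c*d[1])
print('home',q[:2]-.057*np.array([c,s]))
E
```

```text
rack [ 0.48341736 -0.16262203  0.30867437] 17.68573849053495 [[-0.4, 0.1], [-0.1, -0.0], [0.1, -0.2], [0.2, -0.1], [-0.3, 0.1], [0.1, 0.1], [0.2, -0.1], [0.3, 0.2]]
stand [ 0.67611427 -0.13159442  0.17095869] 9.795211385067045 [[0.1, 0.5], [0.1, -0.2], [-0.4, -0.9], [0.2, 0.2], [-1.3, 0.7], [1.2, -0.3]]
rack in stand -0.19516643641192996 0.0022076821597359214
home [ 0.61994521 -0.14129166]
```

>>> {"op": "apply_moves", "data": {
  "commands": [
    [[1.5,4,0],0.015,0.43],
    [[3,8,0],0.015,0.43],
    [[3.2,12,0],0.015,0.43],
    [[3.2,16,0],0.015,0.43],
    [[3.2,20,0],0.015,0.43],
    [[3.2,24,0],0.015,0.43],
    [[3.2,27.1,0],0.015,0.43],
    [[3.2,27.1,0],0.015,0.43],
    [[3.2,27.1,-3],0.015,0.43],
    [[3.2,27.1,-6],0.015,0.43],
    [[3.2,27.1,-9],0.015,0.43],
    [[3.2,27.1,-12],0.015,0.43],
    [[3.2,27.1,-15],0.015,0.43],
    [[3.2,27.1,-17],0.015,0.43],
    [[3.2,27.1,-18.5],0.015,0.43],
    [[3.2,27.1,-19.3],0.015,0.43],
    [[3.2,27.1,-19.3],0.015,0.43],
    [[3.2,27.1,-19.3],0.015,0.43]
  ]
}}

```text
clock: 8.42
tool_pos: [0.4384, -0.177, 0.027]
orientation: [-180.0, 0.0, -162.1]
force: [-0.2, 0.0, 0.3]
opening: 0.0499
gripper_force: 0.0
```

>>> {"op": "apply_moves", "data": {
  "commands": [
    [[1.4,0.45,0],0,0.43],
    [[2.2,0.7,0],0,0.43],
    [[2.86,0.92,0],0,0.43],
    [[3.4,1.02,0],-0.009,0.43],
    [[3.95,1.12,0],-0.018,0.43],
    [[4.5,1.23,0],-0.028,0.43],
    [[5.03,1.33,0],-0.037,0.43],
    [[5.57,1.43,0],-0.046,0.43],
    [[6.11,1.53,0],-0.055,0.43],
    [[6.65,1.63,0],-0.064,0.43],
    [[7.2,1.72,0],-0.074,0.43],
    [[7.74,1.82,0],-0.083,0.43],
    [[8.28,1.92,0],-0.092,0.43],
    [[8.82,2.02,0],-0.101,0.43],
    [[9.36,2.12,0],-0.11,0.43],
    [[9.9,2.22,0],-0.12,0.43],
    [[10.45,2.33,0],-0.129,0.43],
    [[10.99,2.43,0],-0.138,0.43],
    [[10.99,2.43,0],-0.138,0.43]
  ]
}}

```text
clock: 10.0
tool_pos: [0.5482, -0.1528, 0.0268]
orientation: [180.0, -0.0, -170.1]
force: [-1.8, -0.3, 1.1]
opening: 0.0504
gripper_force: 1.0
```

```bash
python3 - <<'E'
from h import *
t=snap('top')['img'][150:270,260:400,::-1]; s=snap('scene')['img'][170:290,260:400,::-1]
cv2.imwrite('pics/e.png',np.hstack([cv2.resize(i,None,fx=2.85,fy=2.85,interpolation=cv2.INTER_CUBIC) for i in(t,s)]))
E
```

```text
(no output)
```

View pics/e.png

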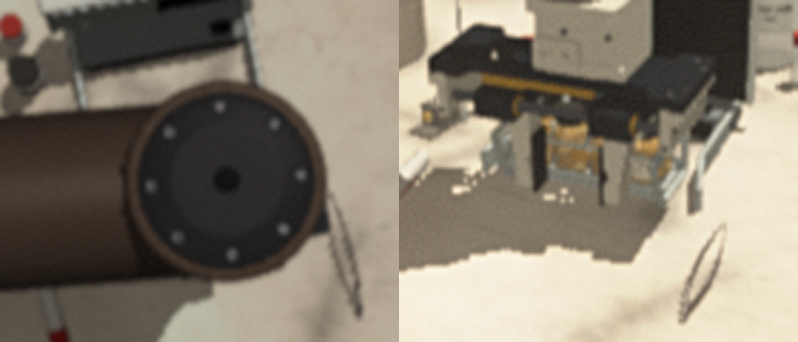

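The rack stands between the flared rails and follows the fingers (scene half, rack about 490–680, 120–195). Continue.

>>> {"op": "apply_moves", "data": {
  "commands": [
    [[0.5,0.08,0],0,0.43],
    [[1.0,0.16,0],0,0.43],
    [[1.5,0.24,0],0,0.43],
    [[2.0,0.32,0],0,0.43],
    [[2.5,0.4,0],0,0.43],
    [[3.0,0.49,0],0,0.43],
    [[3.5,0.57,0],0,0.43],
    [[4.0,0.65,0],0,0.43],
    [[4.3,0.7,0],0,0.43],
    [[4.6,0.75,0],0,0.43],
    [[4.8,0.78,0],0,0.43],
    [[5.0,0.81,0],0,0.43],
    [[5.0,0.81,0],0,0.43]
  ]
}}

```text
clock: 11.18
tool_pos: [0.5975, -0.1448, 0.0266]
orientation: [180.0, -0.1, -170.1]
force: [-5.1, 0.1, 3.8]
opening: 0.0499
gripper_force: 2.3
```

>>> {"op": "apply_moves", "data": {
  "commands": [
    [[0.1,0.02,0],0,0.43],
    [[0.2,0.03,0],0,0.43],
    [[0.3,0.05,0],0,0.43],
    [[0.3,0.05,0],0,0.43]
  ]
}}

```text
clock: 11.52
tool_pos: [0.5998, -0.1445, 0.0265]
orientation: [180.0, -0.1, -170.1]
force: [-5.3, -0.6, 5.3]
opening: 0.05
gripper_force: 3.4
```

>>> {"op": "apply_moves", "data": {
  "commands": [
    [[0.1,0.02,0],0,0.43],
    [[0.2,0.03,0],0,0.43],
    [[0.3,0.05,0],0,0.43],
    [[0.3,0.05,0],0,0.43]
  ]
}}

```text
clock: 11.85
tool_pos: [0.6003, -0.1445, 0.0264]
orientation: [180.0, -0.4, -170.1]
force: [-14.0, -3.0, 10.4]
opening: 0.0501
gripper_force: 6.9
```

```bash
python3 - <<'E'
from h import *
s=snap('scene')['img'][160:260,280:400,::-1]
cv2.imwrite('pics/f.png',cv2.resize(s,None,fx=5,fy=5,interpolation=cv2.INTER_CUBIC))
E
```

```text
(no output)
```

View pics/f.png

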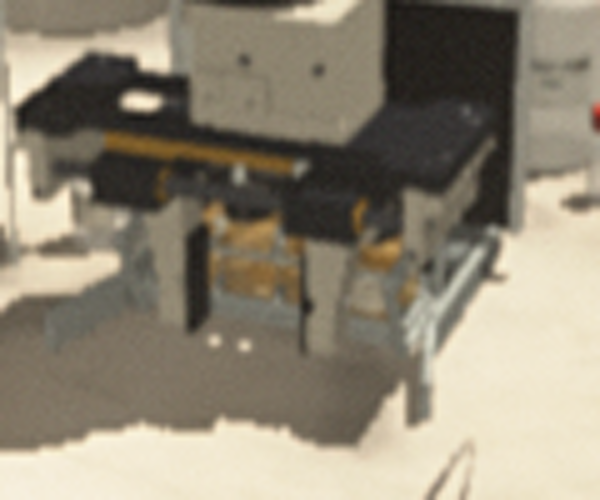

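Force climbed to 14 N without motion: contact with the stop (or a rail). Back off and measure.

>>> {"op": "apply_moves", "data": {
  "commands": [
    [[-0.5,-0.08,0],0,0.43],
    [[-1.5,-0.25,0],0,0.43],
    [[-4,-0.7,0],0,0.43],
    [[-7,-1.2,0],0,0.43],
    [[-7,-1.2,4],0,0.43],
    [[-7,-1.2,8],0,0.43],
    [[-7,-1.2,12],0,0.43],
    [[-7,-1.2,16],0,0.43],
    [[-9,-5,18],0,0.43],
    [[-11,-9,18],0,0.43],
    [[-13,-13,18],0,0.43],
    [[-15,-17,18],0,0.43],
    [[-15,-21,18],0,0.43],
    [[-15,-25,18],0,0.43],
    [[-15,-27,18],0,0.43],
    [[-15,-27,18],0,0.43]
  ]
}}

```text
clock: 13.23
tool_pos: [0.4538, -0.4185, 0.2061]
orientation: [-179.9, 0.1, -170.3]
force: [1.0, 0.6, -0.3]
opening: 0.0499
gripper_force: 0.0
```

```bash
python3 - <<'E'
from h import *
tp=snap('top')
for n,z in [('rack',.003),('cap_row',.064),('rear_rod',.017),('stand',0),('bay_home',.003)]:
    for r in ctrl.spot_point(tp,n)[:1]: print(n,np.round(r['at'],1),round(r['score'],2),np.round(at_z(tp,r['at'],z),3))
cv2.imwrite('pics/g.png',cv2.resize(tp['img'][150:240,270:380,::-1],None,fx=6,fy=6,interpolation=cv2.INTER_CUBIC))
E
```

```text
rack [320.6 195.5] 0.95 [ 0.614 -0.14   0.003]
cap_row [318.8 172.8] 0.6 [ 0.66  -0.135  0.064]
rear_rod [320.7 194.7] 0.68 [ 0.615 -0.14   0.017]
stand [315.5 170.6] 0.65 [ 0.675 -0.128  0.   ]
```

View pics/g.png

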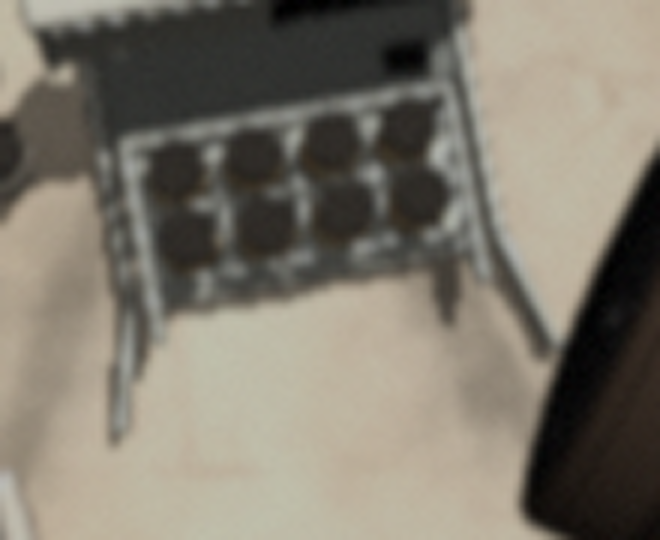

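```bash
python3 - <<'E'
from pose import *
tp=snap('top'); f=lambda l:[(a/6+269.6,b/6+149.6) for a,b in l]
fit.Z=.003
p,r=fit([(tp,CAPS,f([(177,166),(254,156),(330,143),(407,130),(189,237),(265,224),(342,210),(418,198)]))],0,[.61,-.14,.17])
print('rack',p,np.degrees(p[2]),np.round(r,1).tolist())
q=np.array([.6761,-.1316,.171]);d=p[:2]-q[:2];c,s=np.cos(q[2]),np.sin(q[2]); print('rack in stand',c*d[0]+s*d[1],-s*d[0]+c*d[1])
# stop edge & rails in this image
fit.Z=0
t=[(-.06,.0725,.021),(-.06,-.0725,.021),(-.11,.0865,.021),(-.11,-.0865,.021)]
q,r=fit([(tp,t,f([(127,290),(495,235),(118,435),(547,350)]))],0,[.67,-.13,.15]); print('stand',q,np.round(r,1).tolist())
E
```

```text
rack [ 0.61706552 -0.14006052  0.16007953] 9.171881307486345 [[-0.5, 0.2], [-0.2, -0.3], [0.2, -0.3], [0.4, -0.3], [-0.6, 0.1], [-0.1, 0.1], [0.2, 0.3], [0.6, 0.1]]
rack in stand -0.05961317670412472 0.0017086496534622474
stand [ 0.67606721 -0.13154833  0.17065316] [[0.3, 1.2], [-0.4, -0.4], [-0.5, -1.0], [0.6, 0.3]]
```

```bash
python3 -c "
from plant import ctrl
print(ctrl.close_job())"
```

```text
the job is handed in; nothing more can be done
None
```

I pushed the rack upright and then into the bay until it met the stop, and handed the job in; the hand-in returned no verdict. By camera it sits 1.7 mm off centre and about 0.6° from square. The push force rose to 14 N with no further motion, and nothing else on the bench looked disturbed.

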